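Start the glue bottle mixer

ROBOT

A 6-joint arm with a two-finger parallel gripper is mounted at the origin on the work surface; the furniture and walls round the work are solid. World frame = base frame: x ahead of the robot, y to its left, z up, the work surface at z = 0. Lengths are in mm, angles in rad, forces in N, time in s.
With the tool pointing down it reaches from about 350 to 975 mm from the base axis. Payload 7.1 kg.
Tool frame: the origin (TCP) lies midway between the tips of the shut fingers; the grasp point (between the pads) lies pinch_z behind it (pinch_z is the distance from the TCP to the grasp point, in mm); z points along the fingers, y is the line along which they close (so a half turn about z gives the same grasp; the last joint's range is limited). The gripper opens to 88 mm and grips with 3 to 60 N. Pads are 20 mm wide; open, the fingers measure 115 mm over their backs; the gripper's body (75 mm by 178 mm) begins 61 mm behind the grasp point.
Start: joints at [-1.325, 0.423, 1.63, -0, 1.089, -0.019], TCP at [163.591, -603.194, 222.675] pointing down, gripper open.
Joint ranges: [-3, 3], [-0.9, 2.11], [0.09, 2.58], [-1.31, 4.45], [0.11, 2.69], [-2.54, 2.54]. Speed limits (rad/s): [2.39, 2.39, 3.01, 3.14, 3.14, 3.14].

INTERFACE

Orientations are given as a rotation vector (axis times angle).
In Python, from workcell import get_obs, get_image, close_job, pinch_z gives the robot as it stands.
- The arm moves only by the tool jog_arm, never from a script. Its argument "commands" is a list of rows, each a list of 3 entries, a list of its own where there are three numbers: the gripper command: -1 is shut, 1 is fully open, values between are in proportion, then the shift along the tool's x, y, z as a fraction of full scale, then the turn, a rotation vector about the tool's x, y, z as a fraction of full scale. In form: [[gripper, [tx, ty, tz], [rx, ry, rz]], ...]. A call has 1 to 10 rows; each row shifts and turns the commanded pose from where the row before left it, along the tool's axes as they then stand; what a row does not reach is not made up. Full scale, the value 1, is 0.1 m for a shift and 45 degrees for a turn. A row lasts 1/10 s, in which the tool goes at most 50 mm and 8.59 degrees, less where a joint would pass 70% of its speed; a pose out of reach is approached as far as the arm can. A call with a number of a shift or a turn outside -1 to 1 is refused whole. A call with a gripper value outside its range is refused whole. The fingers move at their own pace and stop on an object; the grip force is fixed at half the most. Time passes only in rows, so rows that do not move let the fingers close. It gives the time, the measured TCP pose, the force, the opening and the grip force at its end, in the units of the state.
- get_obs(): the state, without advancing time (a new reading comes with each control period).
- get_image(name): name is "scene" or "side" or "wrist"; returns a dict with "image" (400x640x3 uint8, blue, green, red), "z_map" (400x640 float32, mm along the optical axis (not along the pixel's ray), 0 where there is no reading), "intrinsics" (3x3 intrinsics, pixels), "eye" and "orientation" of the camera in the world; the wrist camera has in their place "mount" (4x4, takes a point from camera to tool coordinates, whose origin is the TCP and whose axes are the flange's). Camera axes: x right, y down, z forward; pixel columns grow to the right and rows downward; lengths in mm; the calibration is good to about 2 mm. A picture is of the moment at which its call begins: read the wrist's pose just before it.
- close_job(): hands the job in; it is judged then, once.
The state is a dict: "t": time; "qpos": joint angles; "qvel": joint speeds; "joint_torque": joint torques, N m; "ee_pos": TCP position; "orientation": TCP orientation; "ft_force": force on the tool from outside, world axes, zero at the start; "moment": the same for the moment, N m; "width": finger opening in mm; "grasp_force": force on a finger pad.
Only numpy, scipy, OpenCV 4.12 (cv2) and the standard library are available. Lean on these libraries where they do the work, as an engineer would, in place of code of your own. Each camera call takes 0.05 s, during which the arm holds its last target. There are 200 camera calls.

TASK

Get the glue mixed: take the nearer white-capped glue bottle (not the one at the far end of the table), stand it upright in the middle of the mixer's round plate, set it down gently and let go of it, and only then start the mixer by pressing its keys fully down one at a time: first white, then blue, then green, letting each spring back up. Do not press the red key, do not tip the bottle over, and leave the maul, the jar and the tape roll where they stand.

Things in the scene. Friction and masses are not known exactly. Their poses are not given: they have to be found in the camera images.
- mixer: bottle mixer, fixed: black base 165 (x) x 350 (y) mm, top at 30 mm, grey key console on its right, round plate at its left. Origin on the table (base: x -100 to 65, y -170 to 180 mm); x runs from its front (key side, towards the robot) to its back, y left, z up
- panel_centre (a point): middle of the console's key panel, at x -53, y -65, z 52 mm of the mixer. The panel (84 x 210 mm) slopes 32 degrees down to the front. Four round keys stand on it in a row along the mixer's y, 52 mm apart; the order of colours changes. A key is pressed square to the panel, along (0.530, 0, -0.848) in the mixer's frame
- visor_edge (a point): middle of the lower front edge of the dark visor that juts out over the keys. Visor, in the mixer's frame: x -50 to 57, y -170 to 40, z 144 to 156 mm; solid housing below it from x -20 on. A gripper pointing straight down does not fit over the keys; it must lean its upper end to the front (-x), as the panel does
- plate_centre (a point): centre of the top face of the mixer's round plate (104 mm across, black rubber top with an aluminium edge, level, 44 mm above the table, fixed); it lies at x 0, y 125, z 44 mm in the mixer's frame
- glue_bottle: the nearer, loose one of two slim, pale translucent glue bottles with white caps (the other stands at the far end of the table), 144 mm high, 0.10 to 0.21 kg; origin at the centre of its underside, z up. Its foot is an oval 32 mm (its x) by 50 mm (its y), so it tips easily, most easily across x; it has a waist, and a round cap 37 mm across from 116 to 144 mm high, centred on the bottle's axis, by which it can be gripped from above from any side
- key_white (a joint): the white key of the bottle mixer (power): how far it is pressed, 0 = up, 0.006 = fully down (m); springs back by itself; about 1.5 N starts it moving and 5 N holds it fully down
- key_blue (a joint): the blue key of the bottle mixer (programme): how far it is pressed, 0 = up, 0.006 = fully down (m); springs back by itself; about 1.5 N starts it moving and 5 N holds it fully down
- key_green (a joint): the green key of the bottle mixer (start): how far it is pressed, 0 = up, 0.006 = fully down (m); springs back by itself; about 1.5 N starts it moving and 5 N holds it fully down
- key_red (a joint): the red key of the bottle mixer (clear; not to be pressed): how far it is pressed, 0 = up, 0.006 = fully down (m); springs back by itself; about 1.5 N starts it moving and 5 N holds it fully down
- key_white_top (a point): centre of the white key's flat round top (34 mm across, stands 14 mm proud of the panel); moves with the key; pressing direction: see panel_centre
- key_blue_top (a point): centre of the blue key's flat round top (34 mm across, stands 14 mm proud of the panel); moves with the key; pressing direction: see panel_centre
- key_green_top (a point): centre of the green key's flat round top (34 mm across, stands 14 mm proud of the panel); moves with the key; pressing direction: see panel_centre
- key_red_top (a point): centre of the red key's flat round top (34 mm across, stands 14 mm proud of the panel); moves with the key; pressing direction: see panel_centre
- maul: leather maul standing on its white round head, dark wood handle up, 63 mm across, 225 mm high, loose; a bystander at the right rear; origin under its centre
- jar: glass jar with a green lid, 81 mm across, 129 mm high, loose; a bystander at the right; origin under its centre
- tape_roll: roll of yellow tape lying flat, 112 mm across, 24 mm high, loose; a bystander at the left, behind the glue bottle; origin under its centre
There are look-alikes about, which are no part of the job. Several things look just like the glue_bottle: the one meant starts farthest to the robot's right.

How it is judged:
By the outcome, as a careful person would: the job done as asked, in the order asked, and still so for the second after the job is handed in, with the robot touching nothing.
It also fails if it takes over 69 s, if anything falls off the work surface, if the arm or the gripper's body presses on something with over 40 N, if the wrist force passes 120 N, or if a joint passes its speed limit or range.

## Working session

There is one attempt and no reset: what is moved stays moved. The work goes in short steps, Python scripts to look and compute and a tool call to move; the robot and the scene stay as the last step left them, time stands still between calls to the robot, and variables do not carry over. Pictures are saved under pics/ and viewed, at most 10 in all, crops included, and the job is handed in when it is done.

Besides the shell and the picture viewer there is one more tool, called after "Call:" by a JSON object that holds its "fn" and its "kwargs", one argument or row to a line. jog_arm: Moves the arm, as the interface text tells. Its arguments: {"type":"object","properties":{"commands":{"type":"array","items":{"type":"array"}}},"required":["commands"]}

```bash
ls; mkdir -p pics; cat > h.py <<'E'
import numpy as np, cv2
from scipy.spatial.transform import Rotation as R
from workcell import get_obs, get_image, close_job, pinch_z
def rot(o):
    o=np.array(o,float); 
    return o if o.shape==(3,3) else R.from_rotvec(o).as_matrix()
def cloud(d):
    K=np.array(d["intrinsics"]); z=d["z_map"]; h,w=z.shape
    u,v=np.meshgrid(np.arange(w),np.arange(h))
    P=np.dstack([(u-K[0,2])/K[0,0]*z,(v-K[1,2])/K[1,1]*z,z])
    return P@rot(d["orientation"]).T+np.array(d["eye"])
E
python3 - <<'E'
from h import *
import pickle
o=get_obs();print(o)
print(pinch_z if not callable(pinch_z) else pinch_z())
for n in("scene","side"):
    d=get_image(n);pickle.dump(d,open(n+".pkl","wb"));cv2.imwrite(f"pics/{n}0.png",d["image"]);print(n,d["eye"],d["orientation"],d["intrinsics"])
E
```

```text
pics
{'t': 0.0, 'qpos': array([-1.32499705e+00,  4.23813308e-01,  1.63065885e+00, -1.42485025e-05,
        1.08863488e+00, -1.90004256e-02]), 'qvel': array([-0.00174315,  0.00029543,  0.00081004,  0.00148877,  0.00049756,
       -0.00090633]), 'joint_torque': array([ 1.58678458e-04, -5.44622898e+01, -2.73669577e+01,  6.43908698e-02,
        2.28867604e-02, -1.31261354e-04]), 'ee_pos': array([ 163.45960567, -602.67717945,  221.93114182]), 'orientation': array([-3.11260578e+00, -4.14544069e-01,  2.88732368e-04]), 'ft_force': array([ 0.09199969, -1.03186471,  0.45536509]), 'moment': array([ 0.0270318 ,  0.0371593 , -0.01245092]), 'grasp_force': 0.0, 'width': 87.46065624592009}
18.700000000000003
scene [-591.45451626 1073.35993495  785.38011244] [-0.93018163  2.12327259 -1.38853647] [[465.42925617   0.         319.42675826]
 [  0.         465.42925617 201.02335506]
 [  0.           0.           1.        ]]
side [  281.69996728 -1019.90526399   933.01256402] [-2.20888352  0.2700483  -0.1433294 ] [[385.20030114   0.         321.4500079 ]
 [  0.         385.20030114 202.96309269]
 [  0.           0.           1.        ]]
```

View pics/scene0.png

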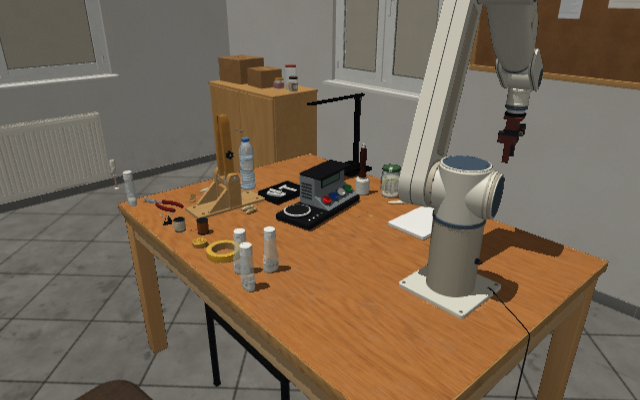

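View pics/side0.png

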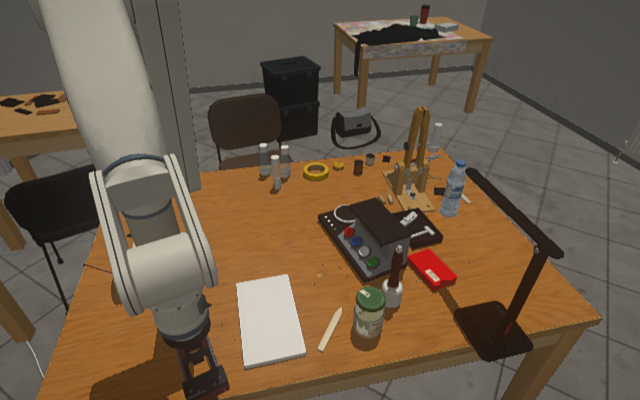

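Scene view: three near white-capped bottles with caps at about (239,235), (246,247) and (270,232), plus the far one at (128,173). The mixer plate is at (297,211). In the side view the caps are at (264,147), (276,158), (285,148), with the far one at (437,128). The keys run red (350,232), blue (356,242), white (364,252), green (373,263), and the plate is at (345,214). The bottle meant is the near one with the smallest y, which should be scene (270,232) and side (276,158).

```bash
python3 - <<'E'
from h import *
import pickle
for n in("scene","side"):
    d=pickle.load(open(n+".pkl","rb"));P=cloud(d);img=d["image"];hsv=cv2.cvtColor(img,cv2.COLOR_BGR2HSV).astype(int)
    inb=(P[...,0]>200)&(P[...,0]<1500)&(P[...,1]>-700)&(P[...,1]<900)&(d["z_map"]>0)
    print(n,"table z",np.median(P[...,2][inb&(abs(P[...,2])<15)]))
    def comps(m,name,mn):
        k,l,s,c=cv2.connectedComponentsWithStats(m.astype(np.uint8))
        for i in range(1,k):
            if s[i,4]>=mn:
                q=P[l==i];print(name,c[i].round(1),s[i,4],np.median(q,0).round(1),q.min(0).round(),q.max(0).round())
    comps(inb&(hsv[...,1]<50)&(hsv[...,2]>110)&(P[...,2]>105)&(P[...,2]<160),"cap",12)
    comps(inb&(P[...,2]>138)&(P[...,2]<150)&(hsv[...,1]<60)&(hsv[...,2]>110),"captop",4)
    H,S,V=[hsv[...,i] for i in range(3)]
    z=inb&(P[...,2]>45)&(P[...,2]<85)&(P[...,0]<1000)&(P[...,1]<300)&(P[...,1]>-300)
    comps(z&(S>120)&((H<8)|(H>172)),"red",8)
    comps(z&(S>100)&(H>100)&(H<130),"blue",8)
    comps(z&(S>80)&(H>40)&(H<85),"green",8)
    comps(z&(S<50)&(V>130),"white",8)
    comps(inb&(P[...,2]>38)&(P[...,2]<50)&(S<50)&(V>90),"rim",10)
d=pickle.load(open("side.pkl","rb"));s=pickle.load(open("scene.pkl","rb"))
a=cv2.resize(d["image"][190:290,300:460],(800,500),interpolation=cv2.INTER_CUBIC)[:,:480]
b=cv2.resize(s["image"][215:300,215:300],(300,300),interpolation=cv2.INTER_CUBIC)
c=cv2.resize(d["image"][135:195,250:300],(250,300),interpolation=cv2.INTER_CUBIC)
o=np.zeros((600,800,3),np.uint8);o[:500,:480]=a;o[:300,480:780]=b;o[300:,480:730]=c
cv2.imwrite("pics/crop1.png",o)
E
```

```text
scene table z -2.03950405122265
cap [244.9 161.6] 128 [1024.    14.4  130.9] [1005.  -20.  106.] [1057.   31.  159.]
cap [126.4 175.2] 66 [1206.1  456.1  133.3] [1194.  435.  109.] [1237.  469.  145.]
cap [268.2 233. ] 111 [424.6 342.4 138.7] [410. 316. 111.] [449. 352. 145.]
cap [241.9 243.9] 294 [404.9 439.7 133.6] [377. 389. 106.] [502. 462. 147.]
captop [243.9 159. ] 24 [1027.1   16.8  145.1] [1014.  -15.  138.] [1053.   26.  150.]
captop [126.7 172.3] 25 [1211.   450.8  141.5] [1197.  435.  139.] [1237.  466.  145.]
captop [268.7 229.8] 57 [428.6 335.9 141.8] [412. 316. 138.] [449. 352. 145.]
captop [238.8 231.3] 55 [479.5 407.7 141.9] [463. 389. 139.] [502. 424. 147.]
captop [244.8 245.7] 65 [393.9 445.6 142.9] [380. 427. 139.] [413. 460. 146.]
red [326.1 199.4] 52 [611.5 -80.2  60.7] [ 598. -113.   49.] [643. -64.  68.]
blue [333.5 195.4] 53 [ 621.3 -130.2   59.3] [ 604. -166.   47.] [ 654. -113.   69.]
green [347.7 187.9] 45 [ 642.1 -230.7   59.1] [ 628. -255.   47.] [ 666. -215.   68.]
rim [247.3 180.7] 30 [1023.6   12.8   42.7] [1007.  -29.   38.] [1047.   28.   50.]
rim [3
[... 1491 characters left out ...]
[ 645.3 -242.7   62.6] [ 633. -256.   46.] [ 664. -225.   72.]
white [360.3 252.8] 10 [ 625.1 -191.3   56.4] [ 624. -202.   53.] [ 628. -179.   62.]
rim [434.  143.8] 22 [1211.6  434.5   45.9] [1191.  426.   38.] [1232.  458.   50.]
rim [276.9 179.6] 14 [432.7 307.4  44.8] [421. 303.  39.] [447. 315.  49.]
rim [449.5 207.7] 38 [1032.7  -31.8   42.4] [1016.  -42.   39.] [1075.   -0.   49.]
rim [341.5 216.5] 59 [620.5   7.1  42.1] [603. -15.  39.] [668.  77.  46.]
rim [412.5 212.7] 15 [889.3 -20.2  39.4] [878. -31.  38.] [899. -13.  42.]
rim [342.3 233.4] 11 [602.3 -70.9  41.9] [596. -81.  38.] [606. -65.  47.]
rim [392.3 297.2] 45 [ 659.2 -374.4   45.2] [ 643. -379.   38.] [ 690. -361.   50.]
```

View pics/crop1.png

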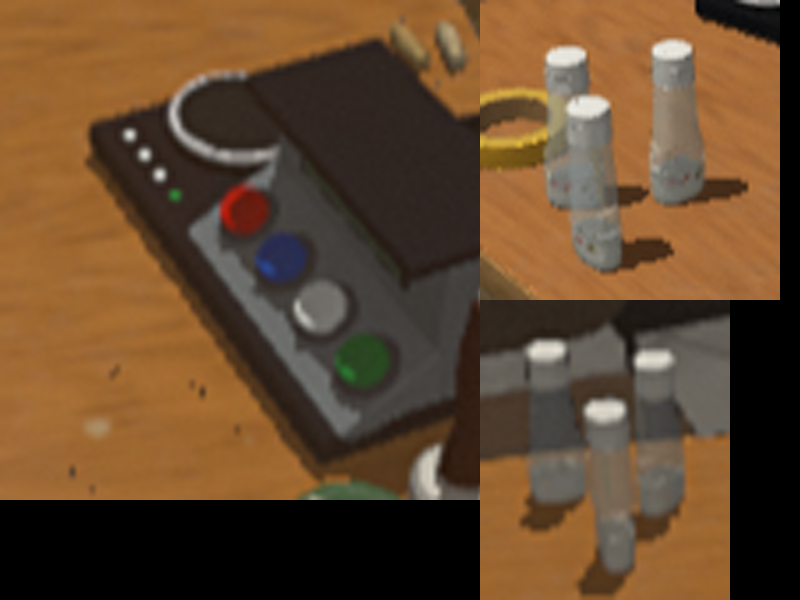

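The crop confirms it: the lone bottle (scene crop at right) is the one with the smallest y, at world (432, 330) with its cap top at 143 mm as given. Candidates were (432,330), (391,443), (482,403) and the far one at (1212,446). The key order from the left is red, blue, white, green. I'll move towards the work, taking a wrist view of the mixer on the way.

Call:
{"fn": "jog_arm", "kwargs": {
  "commands": [
    [1,[0.2,-0.22,-0.1],[0,0,0]],
    [1,[0.2,-0.22,-0.1],[0,0,0]],
    [1,[0.2,-0.22,-0.1],[0,0,0]],
    [1,[0.2,-0.22,-0.1],[0,0,0]],
    [1,[0.2,-0.22,-0.1],[0,0,0]],
    [1,[0.2,-0.22,-0.1],[0,0,0]],
    [1,[0.2,-0.22,-0.1],[0,0,0]],
    [1,[0.2,-0.22,-0.1],[0,0,0]],
    [1,[0.2,-0.22,-0.1],[0,0,0]],
    [1,[0.2,-0.22,-0.1],[0,0,0]]
  ]
}}

```text
t: 1.1
ee_pos: [299.2, -337.2, 322.8]
orientation: [-3.114, -0.414, 0.0]
ft_force: [0.3, -0.1, 0.3]
width: 87.7
grasp_force: 0.0
```

Call:
{"fn": "jog_arm", "kwargs": {
  "commands": [
    [1,[0.2,-0.22,-0.1],[0,0,0]],
    [1,[0.2,-0.22,-0.1],[0,0,0]],
    [1,[0.2,-0.22,-0.1],[0,0,0]],
    [1,[0.2,-0.22,-0.1],[0,0,0]],
    [1,[0.2,-0.22,-0.1],[0,0,0]],
    [1,[0.2,-0.22,-0.1],[0,0,0]],
    [1,[0.2,-0.22,-0.1],[0,0,0]],
    [1,[0.2,-0.22,-0.1],[0,0,0]],
    [1,[0.2,-0.22,-0.1],[0,0,0]],
    [1,[0,0,0],[0,0,0]]
  ]
}}

```text
t: 2.1
ee_pos: [422.3, -98.2, 413.6]
orientation: [-3.113, -0.42, -0.003]
ft_force: [-0.3, 0.3, -1.2]
width: 87.2
grasp_force: 0.0
```

```bash
cat >> h.py <<'E'
def wcloud(o,d):
    T=np.array(d["mount"]);K=np.array(d["intrinsics"]); z=d["z_map"]; h,w=z.shape
    u,v=np.meshgrid(np.arange(w),np.arange(h))
    P=np.dstack([(u-K[0,2])/K[0,0]*z,(v-K[1,2])/K[1,1]*z,z])
    Rw=R.from_rotvec(o["orientation"]).as_matrix()
    return (P@T[:3,:3].T+T[:3,3])@Rw.T+o["ee_pos"]
def wray(o,d,u,v,zz):
    T=np.array(d["mount"]);K=np.array(d["intrinsics"]);Rw=R.from_rotvec(o["orientation"]).as_matrix()
    r=Rw@T[:3,:3]@np.array([(u-K[0,2])/K[0,0],(v-K[1,2])/K[1,1],1]);c=Rw@T[:3,3]+o["ee_pos"]
    return c+r*(zz-c[2])/r[2]
E
python3 - <<'E'
from h import *
import pickle
o=get_obs();d=get_image("wrist");pickle.dump((o,d),open("w1.pkl","wb"));cv2.imwrite("pics/w1.png",d["image"])
print(o["t"],o["ee_pos"],o["orientation"],o["qpos"],d["mount"],d["intrinsics"])
E
```

```text
2.1 [422.30690752 -98.24177158 413.64474222] [-3.11335184 -0.42004257 -0.00316541] [-2.56584311e-01 -6.10734000e-02  1.78629657e+00  8.06544769e-04
  1.41451826e+00  1.04587376e+00] [[-9.25533149e-05 -9.56234470e-01 -2.92601485e-01  7.94612126e+01]
 [ 9.99998007e-01  4.94996420e-04 -1.93398120e-03 -6.85604630e-01]
 [ 1.99417617e-03 -2.92601081e-01  9.56232519e-01 -1.63075352e+02]
 [ 0.00000000e+00  0.00000000e+00  0.00000000e+00  1.00000000e+00]] [[309.50004479   0.         320.21469693]
 [  0.         309.50004479 202.99060015]
 [  0.           0.           1.        ]]
```

View pics/w1.png

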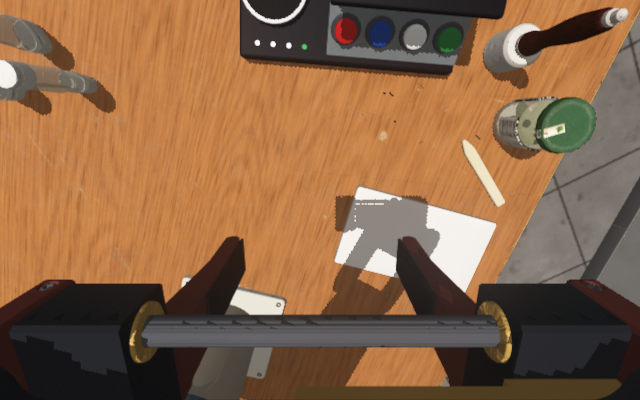

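Wrist view: keys red (345,29), blue (380,32), white (414,37), green (449,39); maul base (515,48), jar (555,125); target bottle's cap at the left edge (8,78), with a second bottle above it.

```bash
python3 - <<'E'
from h import *
import pickle
o,d=pickle.load(open("w1.pkl","rb"));P=wcloud(o,d);img=d["image"]
hsv=cv2.cvtColor(img,cv2.COLOR_BGR2HSV).astype(int);H,S,V=[hsv[...,i] for i in range(3)]
box=np.zeros(H.shape,bool);box[5:60,325:470]=1
ms=dict(red=(S>120)&((H<8)|(H>172)),blue=(S>100)&(H>100)&(H<130),white=(S<50)&(V>130),green=(S>80)&(H>40)&(H<85))
pts=[]
for n,m in ms.items():
    m=(m&box&(P[...,2]>50)&(P[...,2]<78)).astype(np.uint8);k,l,s,c=cv2.connectedComponentsWithStats(m)
    i=1+np.argmax(s[1:,4]);q=wray(o,d,*c[i],63.9);pts.append(q);print(n,c[i].round(1),s[i],q.round(1),np.median(P[l==i],0).round(1))
pts=np.array(pts);y=np.array([78,26,-26,-78])
v=pts[0]-pts[3];yaw=np.arctan2(-v[0],v[1]);print("yaw",np.degrees(yaw),"len",np.linalg.norm(v),pts.mean(0))
Rm=R.from_rotvec([0,0,yaw]).as_matrix();org=pts.mean(0)-Rm@[-60.4,-65,63.9];print("mixer org",org)
print("plate from keys",org+Rm@[0,125,44])
for n,a in dict(maul=(480,650,0,80),jar=(490,600,95,155)).items():
    Q=P[a[2]:a[3],a[0]:a[1]];
    for lo,hi in((8,30),(60,100),(100,128),(130,180),(180,230)):
        q=Q[(Q[...,2]>lo)&(Q[...,2]<hi)]
        if len(q)>5: print(n,lo,hi,len(q),q.min(0).round(),q.max(0).round(),((Rm.T@(q.mean(0)-org))).round())
# maul handle scene & side
for n in("scene","side"):
    dd=pickle.load(open(n+".pkl","rb"));C=cloud(dd)
    M=(C-org)@Rm
    # plate rim
    hv=cv2.cvtColor(dd["image"],cv2.COLOR_BGR2HSV).astype(int)
    r=(C[...,2]>36)&(C[...,2]<50)&(M[...,0]>-65)&(M[...,0]<65)&(M[...,1]>60)&(M[...,1]<190)&(hv[...,2]>110)
    p=np.argwhere(r)[:,::-1].astype(float);K=dd["intrinsics"];e=np.array(dd["eye"])
    ry=np.c_[(p-[K[0,2],K[1,2]])/[K[0,0],K[1,1]],np.ones(len(p))]@rot(dd["orientation"]).T
    X=e+ry*((44-e[2])/ry[:,2])[:,None]
    A=np.c_[2*X[:,:2],np.ones(len(X))];b=(X[:,:2]**2).sum(1);s=np.linalg.lstsq(A,b,rcond=None)[0]
    print(n,"plate",s[:2],np.sqrt(s[2]+s[0]**2+s[1]**2),len(p))
    for lo,hi in((10,40),(100,150),(180,230)):
        q=C[(M[...,0]>-130)&(M[...,0]<40)&(M[...,1]>-330)&(M[...,1]<-190)&(C[...,2]>lo)&(C[...,2]<hi)]
        if len(q): print(n,"maul",lo,q.min(0).round(),q.max(0).round(),np.median((q-org)@Rm,0).round())
E
```

```text
red [345.6  30.1] [334  18  24  26 460] [615.8 -82.3  63.9] [615.4 -82.3  65.8]
blue [380.2  33.1] [369  21  23  25 461] [ 625.7 -132.9   63.9] [ 625.3 -132.8   65.4]
white [412.8  46.3] [406  44  15   5  43] [ 621.7 -185.8   63.9] [ 623.  -187.    58.2]
green [448.8  39.1] [437  27  25  25 468] [ 645.2 -234.2   63.9] [ 644.8 -233.8   64.9]
yaw 10.929558560312547 len 154.72981359688177 [ 627.08211974 -158.82052819   63.9       ]
mixer org [ 6.74062396e+02 -8.35476002e+01 -2.13162821e-14]
plate from keys [650.36214501  39.18502836  44.        ]
maul 8 30 294 [ 636. -357.    8.] [ 692. -314.   30.] [ -64. -233.   19.]
maul 60 100 1265 [ 637. -374.   60.] [ 698. -314.  100.] [ -59. -246.   73.]
maul 100 128 254 [ 656. -351.  100.] [ 678. -333.  128.] [ -59. -248.  113.]
maul 130 180 1159 [ 653. -353.  130.] [ 680. -225.  180.] [ -52. -210.  158.]
maul 180 230 1058 [ 653. -356.  180.] [ 679. -331.  226.] [ -58. -250.  203.]
jar 8 30 271 [ 528. -417.    8.] [ 605. -375.   30.] [-164. -275.   19.]
jar 60 100 949 [ 528. -432.   60.] [ 610. -375.  100.] [-166. -277.   82.]
jar 100 128 997 [ 530. -457.  100.] [ 608. -377.  128.] [-165. -288.  118.]
jar 130 180 334 [ 532. -453.  130.] [ 606. -379.  132.] [-168. -303.  130.]
scene plate [645.12705284  43.81247984] 47.61263189984293 58
scene maul 10 [ 630. -360.   10.] [ 686. -310.   40.] [ -72. -232.   26.]
scene maul 100 [ 650. -356.  100.] [ 680. -327.  150.] [ -63. -247.  126.]
scene maul 180 [ 652. -362.  181.] [ 679. -331.  221.] [ -61. -250.  197.]
side plate [651.57444735  32.94798096] 48.5181618022869 76
side maul 10 [ 645. -381.   10.] [ 692. -367.   40.] [ -67. -285.   26.]
side maul 100 [ 606. -428.  100.] [ 680. -343.  150.] [ -62. -266.  125.]
side maul 180 [ 656. -362.  180.] [ 680. -340.  226.] [ -60. -264.  202.]
```

Call:
{"fn": "jog_arm", "kwargs": {
  "commands": [
    [1,[0.08,-0.3,0.1],[0,0,0]],
    [1,[0.08,-0.3,0.1],[0,0,0]],
    [1,[0.08,-0.3,0.1],[0,0,0]],
    [1,[0.08,-0.3,0.1],[0,0,0]],
    [1,[0.08,-0.3,0.1],[0,0,0]],
    [1,[0.08,-0.3,0.1],[0,0,0]],
    [1,[0.08,-0.3,0.1],[0,0,0]],
    [1,[0.08,-0.3,0.1],[0,0,0]],
    [1,[0.08,-0.3,0.1],[0,0,0]],
    [1,[0.08,-0.3,0.1],[0,0,0]]
  ]
}}

```text
t: 3.15
ee_pos: [419.4, 210.1, 311.6]
orientation: [3.114, 0.413, -0.001]
ft_force: [0.2, -0.3, 0.5]
width: 87.6
grasp_force: 0.0
```

Call:
{"fn": "jog_arm", "kwargs": {
  "commands": [
    [1,[0.08,-0.3,0.1],[0,0,0]],
    [1,[0.08,-0.3,0.1],[0,0,0]],
    [1,[0.1,-0.3,0.1],[0,0,0]],
    [1,[0.1,-0.2,0.1],[0,0,0]],
    [1,[0,0,0],[0,0,0]],
    [1,[0,0,0],[0,0,0]]
  ]
}}

```text
t: 3.75
ee_pos: [425.4, 324.5, 271.9]
orientation: [3.113, 0.415, -0.003]
ft_force: [-0.0, 0.3, 0.3]
width: 87.7
grasp_force: 0.0
```

```bash
python3 - <<'E'
from h import *
import pickle
o=get_obs();d=get_image("wrist");pickle.dump((o,d),open("w2.pkl","wb"));cv2.imwrite("pics/w2.png",d["image"])
print(o["t"],o["ee_pos"],o["orientation"],o["qpos"])
P=wcloud(o,d);hsv=cv2.cvtColor(d["image"],cv2.COLOR_BGR2HSV).astype(int)
m=((P[...,2]>139)&(P[...,2]<150)&(hsv[...,1]<60)&(hsv[...,2]>110)).astype(np.uint8)
k,l,s,c=cv2.connectedComponentsWithStats(m)
for i in range(1,k):
    if s[i,4]>30:
        cs,_=cv2.findContours((l==i).astype(np.uint8),cv2.RETR_EXTERNAL,cv2.CHAIN_APPROX_NONE)
        (u,v),r=cv2.minEnclosingCircle(cs[0]);q=P[l==i]
        print(c[i].round(1),s[i],(u,v,r),wray(o,d,u,v,144).round(1),q.min(0).round(1),q.max(0).round(1))
E
```

```text
3.75 [425.43905501 324.46401038 271.86432457] [ 3.11259759e+00  4.14534197e-01 -2.84191964e-03] [ 6.29578753e-01  2.35141060e-01  1.78019903e+00 -5.14584274e-04
  1.12856441e+00  1.93579507e+00]
[251.7 110. ] [ 232   91   40   40 1231] (251.5, 110.375, 20.4730224609375) [483.7 405.5 144. ] [466.7 388.3 139.3] [500.6 422.5 147.7]
[315.7 183.9] [ 298  166   36   37 1009] (315.7244873046875, 183.89796447753906, 18.104232788085938) [433.1 332.2 144. ] [415.3 315.  139.1] [450.  349.5 148.4]
[197.5 188.1] [ 179  171   38   36 1024] (197.5, 187.875, 18.90157127380371) [399.3 441.7 144. ] [380.8 424.7 139.1] [416.1 459.9 148. ]
```

View pics/w2.png

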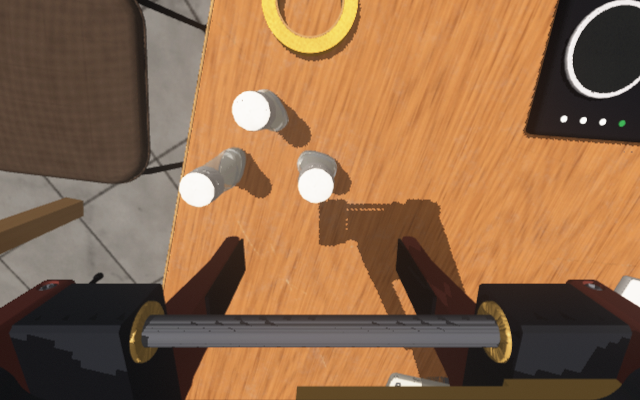

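Wrist view: target cap at (316,184), neighbours at (251,110) and (197,188), all clear of the fingers. Plate ring at (610,48). I'll centre over the cap and go down.

Call:
{"fn": "jog_arm", "kwargs": {
  "commands": [
    [1,[0.047,-0.027,0.1],[0,0,0]],
    [1,[0.047,-0.027,0.1],[0,0,0]],
    [1,[0,0,0.25],[0,0,0]],
    [1,[0,0,0.25],[0,0,0]],
    [1,[0,0,0.25],[0,0,0]],
    [1,[0,0,0.25],[0,0,0]],
    [1,[0,0,0.2],[0,0,0]],
    [1,[0,0,0.1],[0,0,0]],
    [1,[0,0,0.1],[0,0,0]],
    [1,[0,0,0],[0,0,0]]
  ]
}}

```text
t: 4.8
ee_pos: [433.0, 333.0, 111.7]
orientation: [3.113, 0.414, -0.002]
ft_force: [0.2, -1.0, 0.5]
width: 87.8
grasp_force: 0.0
```

Call:
{"fn": "jog_arm", "kwargs": {
  "commands": [
    [-1,[0,0,0],[0,0,0]],
    [-1,[0,0,0],[0,0,0]],
    [-1,[0,0,0],[0,0,0]],
    [-1,[0,0,0],[0,0,0]],
    [-1,[0,0,0],[0,0,0]],
    [-1,[0,0,0],[0,0,0]],
    [-1,[0,0,0],[0,0,0]]
  ]
}}

```text
t: 5.5
ee_pos: [433.2, 333.4, 112.7]
orientation: [3.114, 0.415, 0.0]
ft_force: [0.3, -1.0, -2.1]
width: 36.0
grasp_force: 30.0
```

Width 36 mm, matching the cap. I'll lift, then go towards the plate.

Call:
{"fn": "jog_arm", "kwargs": {
  "commands": [
    [-1,[0,0,-0.05],[0,0,0]],
    [-1,[0,0,-0.1],[0,0,0]],
    [-1,[0,0,-0.2],[0,0,0]],
    [-1,[0,0,-0.2],[0,0,0]],
    [-1,[0,0,-0.2],[0,0,0]],
    [-1,[0,0,-0.15],[0,0,0]],
    [-1,[0.04,0.1,-0.1],[0,0,0]],
    [-1,[0.06,0.16,0],[0,0,0]],
    [-1,[0.08,0.2,0],[0,0,0]],
    [-1,[0.08,0.2,0],[0,0,0]]
  ]
}}

```text
t: 6.5
ee_pos: [476.1, 275.4, 213.0]
orientation: [3.114, 0.416, 0.0]
ft_force: [1.0, 0.8, -1.6]
width: 35.7
grasp_force: 30.0
```

Call:
{"fn": "jog_arm", "kwargs": {
  "commands": [
    [-1,[0.08,0.2,0],[0,0,0]],
    [-1,[0.08,0.2,0],[0,0,0]],
    [-1,[0.08,0.2,0],[0,0,0]],
    [-1,[0.08,0.2,0],[0,0,0]],
    [-1,[0.08,0.2,0],[0,0,0]],
    [-1,[0.08,0.2,0],[0,0,0]],
    [-1,[0.06,0.16,0],[0,0,0]],
    [-1,[0.03,0.08,0],[0,0,0]],
    [-1,[0,0,0],[0,0,0]],
    [-1,[0,0,0],[0,0,0]]
  ]
}}

```text
t: 7.5
ee_pos: [567.9, 152.6, 212.6]
orientation: [-3.114, -0.414, 0.001]
ft_force: [-0.7, -0.2, -2.7]
width: 36.3
grasp_force: 30.0
```

```bash
cat > plate.py <<'E'
from h import *
import pickle
o=get_obs();d=get_image("wrist");pickle.dump((o,d),open("w3.pkl","wb"));cv2.imwrite("pics/w3.png",d["image"])
print(o["t"],o["ee_pos"],o["orientation"],o["width"],o["grasp_force"],o["ft_force"])
P=wcloud(o,d);hsv=cv2.cvtColor(d["image"],cv2.COLOR_BGR2HSV).astype(int)
near=np.hypot(P[...,0]-653,P[...,1]-40)
m=(near<75)&(P[...,2]>38)&(P[...,2]<50)
q=P[m];print("plate top n",m.sum(),"z",np.median(q[:,2]),q.min(0),q.max(0))
r=m&(hsv[...,1]<60)&(hsv[...,2]>120)
X=np.array([wray(o,d,u,v,44)[:2] for v,u in np.argwhere(r)])
A=np.c_[2*X,np.ones(len(X))];s=np.linalg.lstsq(A,(X**2).sum(1),rcond=None)[0]
rad=np.hypot(*(X-s[:2]).T);print("ring fit",s[:2],rad.mean(),rad.std(),len(X))
b=(abs(P[...,2])<200)&(d["z_map"]>0)
E
python3 plate.py
```

```text
7.5 [567.92648431 152.59574905 212.56326874] [-3.11394691e+00 -4.14416955e-01  9.74861554e-04] 36.332765300370305 29.999524354934692 [-0.69541992 -0.18044208 -2.71034329]
plate top n 7730 z 44.449091000129386 [599.93788575 -13.34755092  38.37674246] [703.31137581  90.1685238   47.2660913 ]
ring fit [651.17085502  38.60202461] 48.60955749147184 1.8017794029875989 1712
```

View pics/w3.png

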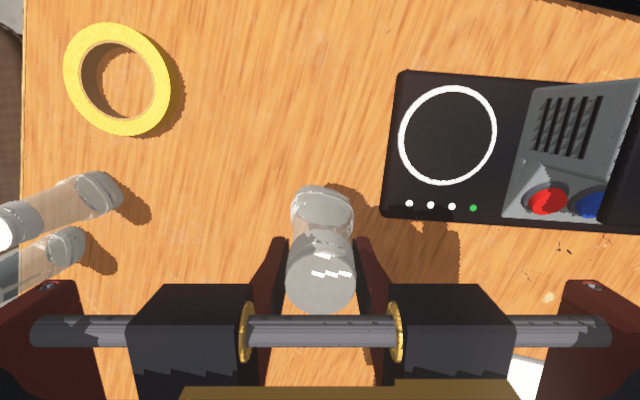

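Wrist view: bottle held between the fingers at (320,265), plate ring centred at (448,134), fitting to world (651.3, 38.5) at z 44.4. This agrees with the key-based estimate. Moving over it.

Call:
{"fn": "jog_arm", "kwargs": {
  "commands": [
    [-1,[0.03,0.08,0],[0,0,0]],
    [-1,[0.06,0.16,0],[0,0,0]],
    [-1,[0.08,0.2,0],[0,0,0]],
    [-1,[0.08,0.2,0],[0,0,0]],
    [-1,[0.08,0.2,0],[0,0,0]],
    [-1,[0.07,0.2,0],[0,0,0]],
    [-1,[0.05,0.15,0],[0,0,0]],
    [-1,[0.04,0.1,0.05],[0,0,0]],
    [-1,[0.01,0.03,0.1],[0,0,0]],
    [-1,[0,0,0.1],[0,0,0]]
  ]
}}

```text
t: 8.55
ee_pos: [650.9, 38.0, 186.5]
orientation: [-3.114, -0.414, 0.001]
ft_force: [-0.1, 1.0, -1.7]
width: 36.4
grasp_force: 30.0
```

Call:
{"fn": "jog_arm", "kwargs": {
  "commands": [
    [-1,[0,0,0.1],[0,0,0]],
    [-1,[0,0,0.08],[0,0,0]],
    [-1,[0,0,0.03],[0,0,0]],
    [-1,[0,0,0],[0,0,0]],
    [-1,[0,0,0],[0,0,0]]
  ]
}}

```text
t: 9.05
ee_pos: [651.3, 38.4, 167.0]
orientation: [3.114, 0.415, 0.001]
ft_force: [-0.0, -0.7, -1.2]
width: 36.3
grasp_force: 30.0
```

```bash
python3 - <<'E'
from h import *
import pickle
o=get_obs();d=get_image("wrist");s=get_image("side");sc=get_image("scene");pickle.dump((o,d,s,sc),open("w4.pkl","wb"))
print(o["t"],o["ee_pos"],o["orientation"],o["width"],o["ft_force"])
a=cv2.resize(d["image"],(480,300));b=cv2.resize(s["image"][130:260,290:410],(277,300),interpolation=cv2.INTER_CUBIC);c=cv2.resize(sc["image"][110:250,240:380],(300,300),interpolation=cv2.INTER_CUBIC)
I=np.zeros((600,800,3),np.uint8);I[:300,:480]=a;I[:300,480:757]=b;I[300:,:300]=c;cv2.imwrite("pics/w4.png",I)
E
```

```text
9.05 [651.33281221  38.41251928 166.98082126] [3.11399206e+00 4.15252069e-01 8.05935675e-04] 36.281223150162894 [-0.00935695 -0.68298604 -1.18234867]
```

View pics/w4.png

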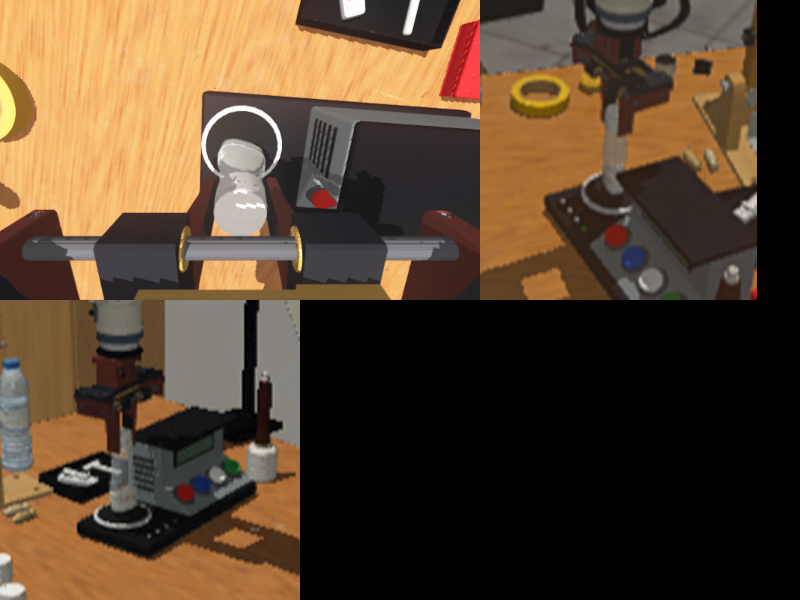

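Bottle hangs upright over the ring's middle in all three views, about 11 mm above the plate. I'll lower it gently.

Call:
{"fn": "jog_arm", "kwargs": {
  "commands": [
    [-1,[0,0,0.03],[0,0,0]],
    [-1,[0,0,0.02],[0,0,0]],
    [-1,[0,0,0.02],[0,0,0]],
    [-1,[0,0,0.01],[0,0,0]],
    [-1,[0,0,0.01],[0,0,0]],
    [-1,[0,0,0],[0,0,0]]
  ]
}}

```text
t: 9.8
ee_pos: [651.0, 38.1, 157.5]
orientation: [-3.114, -0.415, 0.0]
ft_force: [-0.1, -0.5, -1.0]
width: 35.9
grasp_force: 30.0
```

Call:
{"fn": "jog_arm", "kwargs": {
  "commands": [
    [-1,[0,0,0.005],[0,0,0]],
    [-1,[0,0,0.005],[0,0,0]],
    [-1,[0,0,0],[0,0,0]]
  ]
}}

```text
t: 10.1
ee_pos: [651.2, 38.1, 156.8]
orientation: [3.114, 0.415, 0.0]
ft_force: [0.2, 0.2, -0.8]
width: 36.3
grasp_force: 30.0
```

Call:
{"fn": "jog_arm", "kwargs": {
  "commands": [
    [-1,[0,0,0.005],[0,0,0]],
    [-1,[0,0,0.003],[0,0,0]],
    [-1,[0,0,0],[0,0,0]]
  ]
}}

```text
t: 10.4
ee_pos: [651.6, 38.2, 156.7]
orientation: [3.114, 0.415, 0.002]
ft_force: [-1.5, 0.9, 5.7]
width: 35.9
grasp_force: 30.0
```

```bash
python3 -c "
from h import *
o=get_obs();print(o['ee_pos'],o['ft_force'])"
```

```text
[651.62964836  38.1540741  156.66503497] [-1.52421048  0.89359708  5.68098292]
```

The wrist force went from −1 N to +5.7 N, so the bottle is standing on the plate. Releasing slowly.

Call:
{"fn": "jog_arm", "kwargs": {
  "commands": [
    [-0.1,[0,0,0],[0,0,0]],
    [0,[0,0,0],[0,0,0]],
    [0.1,[0,0,0],[0,0,0]],
    [0.3,[0,0,0],[0,0,0]],
    [0.5,[0,0,0],[0,0,0]],
    [0.5,[0,0,0],[0,0,0]],
    [0.5,[0,0,0],[0,0,0]]
  ]
}}

```text
t: 11.1
ee_pos: [651.1, 38.2, 155.8]
orientation: [-3.114, -0.415, 0.0]
ft_force: [0.8, 0.1, 0.0]
width: 66.3
grasp_force: 0.0
```

Call:
{"fn": "jog_arm", "kwargs": {
  "commands": [
    [0.5,[0,0,-0.05],[0,0,0]],
    [0.5,[0,0,-0.1],[0,0,0]],
    [0.5,[0,0,-0.15],[0,0,0]],
    [0.5,[0,0,-0.2],[0,0,0]],
    [0.5,[0,0,-0.2],[0,0,0]],
    [0.5,[0,0,-0.2],[0,0,0]],
    [0.5,[0,0,-0.2],[0,0,0]],
    [0.5,[0,0,0],[0,0,0]]
  ]
}}

```text
t: 11.9
ee_pos: [653.2, 38.3, 270.5]
orientation: [3.113, 0.415, 0.011]
ft_force: [0.5, 0.8, -0.3]
width: 65.9
grasp_force: 0.0
```

```bash
python3 - <<'E'
from h import *
import pickle
o=get_obs();d=get_image("wrist");pickle.dump((o,d),open("w5.pkl","wb"))
s=get_image("side")
print(o["t"],o["ee_pos"],o["orientation"],o["width"],o["qpos"],o["ft_force"])
P=wcloud(o,d);hsv=cv2.cvtColor(d["image"],cv2.COLOR_BGR2HSV).astype(int)
m=(np.hypot(P[...,0]-651,P[...,1]-38)<40)&(P[...,2]>180)&(P[...,2]<196)
q=P[m];print("cap",q.min(0),q.max(0),np.median(q,0))
a=cv2.resize(d["image"],(480,300));b=cv2.resize(s["image"][130:260,290:410],(277,300),interpolation=cv2.INTER_CUBIC)
I=np.zeros((300,760,3),np.uint8);I[:300,:480]=a;I[:300,480:757]=b;cv2.imwrite("pics/w5.png",I)
E
```

```text
11.9 [653.15419745  38.2503643  270.54554648] [3.11343268 0.41463775 0.01131182] 65.93754696013319 [4.02998091e-02 4.16205767e-01 1.52375063e+00 1.54271236e-05
 1.19440409e+00 1.34629459e+00] [ 0.50974465  0.75802325 -0.25090333]
cap [632.94060297  20.08128902 180.06480418] [668.20792505  54.98046993 191.50761612] [652.0366302   37.61785732 189.35010315]
```

View pics/w5.png

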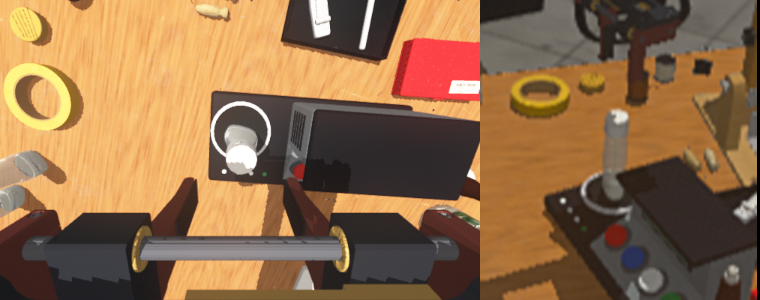

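Bottle stands upright and centred (cap at (651,38), top at 189 mm ≈ 44+144), and is released. I'll shut the fingers and go to the approach line in front of the keys, then lean 32°.

Call:
{"fn": "jog_arm", "kwargs": {
  "commands": [
    [-1,[-0.17,0.2,0.05],[0,0,0]],
    [-1,[-0.17,0.2,0.05],[0,0,0]],
    [-1,[-0.17,0.2,0.05],[0,0,0]],
    [-1,[-0.17,0.2,0.05],[0,0,0]],
    [-1,[-0.17,0.2,0.05],[0,0,0]],
    [-1,[-0.17,0.2,0.05],[0,0,0]],
    [-1,[-0.17,0.2,0.05],[0,0,0]],
    [-1,[-0.17,0.2,0.05],[0,0,0]],
    [-1,[-0.17,0.2,0.05],[0,0,0]],
    [-1,[-0.17,0.2,0.05],[0,0,0]]
  ]
}}

```text
t: 13.0
ee_pos: [538.0, -200.0, 214.5]
orientation: [-3.113, -0.415, 0.003]
ft_force: [-1.3, -0.2, -0.0]
width: 0.8
grasp_force: 0.0
```

Call:
{"fn": "jog_arm", "kwargs": {
  "commands": [
    [-1,[0,0,0],[0,0,0.094]],
    [-1,[0,0,0],[0,0.142,0]],
    [-1,[0,0,0],[0,0.142,0]],
    [-1,[0,0,0],[0,0.142,0]],
    [-1,[0,0,0],[0,0.142,0]],
    [-1,[0,0,0],[0,0.143,0]],
    [-1,[0,0,0],[0,0,0]],
    [-1,[0,0,0],[0,0,0]]
  ]
}}

```text
t: 13.8
ee_pos: [538.9, -198.5, 214.9]
orientation: [-2.965, -0.284, -0.811]
ft_force: [0.9, 0.4, -0.5]
width: 0.3
grasp_force: 0.0
```

```bash
cat > keys.py <<'E'
from h import *
import pickle
o=get_obs();d=get_image("wrist");pickle.dump((o,d),open("w6.pkl","wb"));cv2.imwrite("pics/w6.png",d["image"])
Rt=R.from_rotvec(o["orientation"]).as_matrix();yaw=np.radians(10.95);Rm=R.from_rotvec([0,0,yaw]).as_matrix()
print(o["t"],o["ee_pos"],o["qpos"].round(2),"tool axes in mixer frame\n",(Rm.T@Rt).round(3))
P=wcloud(o,d);hsv=cv2.cvtColor(d["image"],cv2.COLOR_BGR2HSV).astype(int);H,S,V=[hsv[...,i] for i in range(3)]
Q=(P-[675.5,-84,0])@Rm
box=(abs(Q[...,0]+60)<25)&(Q[...,1]>-165)&(Q[...,1]<40)
n=(Q-[-60.4,0,63.9])@np.array([-.53,0,.848])
for nm,m in dict(red=(S>120)&((H<8)|(H>172)),blue=(S>100)&(H>100)&(H<130),white=(S<60)&(V>140)&(abs(Q[...,1]+91)<25),green=(S>80)&(H>40)&(H<85)).items():
    k,l,s,c=cv2.connectedComponentsWithStats((m&box&(n>-6)&(n<8)).astype(np.uint8))
    i=1+np.argmax(s[1:,4]);q=P[l==i];mid=(q.min(0)+q.max(0))/2
    print(nm,c[i].round(1),s[i,2:],"med",np.median(q,0).round(1),"mid",mid.round(1),"n",np.median(n[l==i]).round(1),"tool-frame med",(Rt.T@(np.median(q,0)-o["ee_pos"])).round(1))
E
python3 keys.py
```

```text
13.8 [ 538.92380795 -198.52016135  214.91735115] [-0.57  0.24  2.05  0.72  0.57  0.25] tool axes in mixer frame
 [[ 0.86   0.001  0.51 ]
 [-0.001 -1.     0.004]
 [ 0.51  -0.004 -0.86 ]]
red [235.3 176.5] [ 31  30 697] med [615.  -84.6  65.8] mid [615.8 -83.6  64.7] n 1.2 tool-frame med [  6.7 -96.7 177.8]
blue [280.9 176.5] [ 30  30 682] med [ 624.8 -134.9   65.9] mid [ 625.7 -134.4   63.6] n 1.1 tool-frame med [  6.9 -45.4 177.5]
white [326.3 176.7] [ 29  30 672] med [ 634.2 -185.    65.7] mid [ 635.  -184.9   63.8] n 1.1 tool-frame med [  6.7   5.6 177.3]
green [372.2 176.5] [ 30  30 673] med [ 644.2 -235.5   65.4] mid [ 645.  -236.    63.7] n 1.0 tool-frame med [  6.8  57.  177.5]
```

View pics/w6.png

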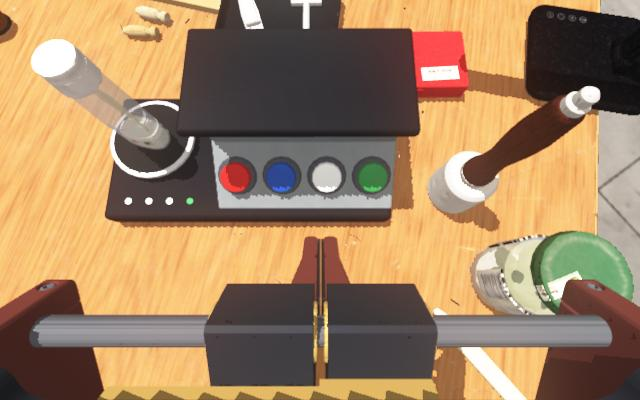

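Wrist view: keys red (235,176), blue (281,176), white (326,177), green (372,176); bottle standing on the plate at left; maul at (465,180), jar at (550,275). White lies at (6.7, 5.6, 177) mm in the tool frame. Approaching white first.

Call:
{"fn": "jog_arm", "kwargs": {
  "commands": [
    [-1,[0.03,0.03,0.2],[0,0.029,0]],
    [-1,[0,0.03,0.25],[0,0,0]],
    [-1,[0,0,0.25],[0,0,0]],
    [-1,[0,0,0.25],[0,0,0]],
    [-1,[0,0,0.25],[0,0,0]],
    [-1,[0,0,0.2],[0,0,0]],
    [-1,[0,0,0.1],[0,0,0]],
    [-1,[0,0,0],[0,0,0]],
    [-1,[0,0,0],[0,0,0]]
  ]
}}

```text
t: 14.75
ee_pos: [621.6, -187.8, 90.4]
orientation: [-2.952, -0.287, -0.85]
ft_force: [-0.5, 0.2, -0.4]
width: 0.5
grasp_force: 0.0
```

```bash
cat > chk.py <<'E'
from h import *
o=get_obs();Rt=R.from_rotvec(o["orientation"]).as_matrix();Rm=R.from_rotvec([0,0,np.radians(10.95)]).as_matrix()
print(o["t"],o["ee_pos"].round(1),"z axis in mixer",(Rm.T@Rt[:,2]).round(3),"force tool",(Rt.T@o["ft_force"]).round(2))
for n,p in dict(white=(634.6,-185,64.7),blue=(625.2,-134.7,64.8),green=(644.6,-235.7,64.6)).items(): print(n,(Rt.T@(np.array(p)-o["ee_pos"])).round(1))
E
python3 chk.py
```

```text
14.75 [ 621.6 -187.8   90.4] z axis in mixer [ 0.532  0.004 -0.847] force tool [-0.59 -0.34  0.08]
white [-2.4 -0.2 28.8]
blue [ -2.  -51.4  29.1]
green [-2.4 51.5 28.8]
```

Call:
{"fn": "jog_arm", "kwargs": {
  "commands": [
    [-1,[-0.02,0,0.1],[0,0,0]],
    [-1,[0,0,0.1],[0,0,0]],
    [-1,[0,0,0.05],[0,0,0]],
    [-1,[0,0,0.03],[0,0,0]],
    [-1,[0,0,0.02],[0,0,0]],
    [-1,[0,0,0.02],[0,0,0]],
    [-1,[0,0,0],[0,0,0]]
  ]
}}

```text
t: 15.45
ee_pos: [636.5, -185.3, 62.3]
orientation: [-2.952, -0.285, -0.851]
ft_force: [-1.1, -0.4, 3.2]
width: 0.7
grasp_force: 1.6
```

```bash
python3 chk.py
```

```text
15.45 [ 636.5 -185.3   62.3] z axis in mixer [ 0.533  0.003 -0.846] force tool [ 0.7   0.17 -3.32]
white [-0.3 -0.6 -3. ]
blue [  0.1 -51.8  -2.8]
green [-0.2 51.1 -3. ]
```

Call:
{"fn": "jog_arm", "kwargs": {
  "commands": [
    [-1,[0,0,0.01],[0,0,0]],
    [-1,[0,0,0.01],[0,0,0]],
    [-1,[0,0,0.01],[0,0,0]],
    [-1,[0,0,0],[0,0,0]]
  ]
}}

```text
t: 15.85
ee_pos: [638.0, -185.0, 59.9]
orientation: [-2.952, -0.285, -0.852]
ft_force: [-4.3, -1.5, 9.3]
width: 0.1
grasp_force: 5.0
```

Call:
{"fn": "jog_arm", "kwargs": {
  "commands": [
    [-1,[0,0,0.005],[0,0,0]],
    [-1,[0,0,0.003],[0,0,0]],
    [-1,[0,0,0],[0,0,0]]
  ]
}}

```text
t: 16.15
ee_pos: [638.1, -185.0, 59.8]
orientation: [-2.952, -0.285, -0.852]
ft_force: [-9.3, -0.9, 17.2]
width: 0.5
grasp_force: 9.6
```

White hit its stop: force rose to 19 N with no further travel, about 6 mm down. Retracting and moving to blue.

Call:
{"fn": "jog_arm", "kwargs": {
  "commands": [
    [-1,[0,0,-0.05],[0,0,0]],
    [-1,[0,0,-0.1],[0,0,0]],
    [-1,[0,0,-0.2],[0,0,0]],
    [-1,[0,-0.17,0],[0,0,0]],
    [-1,[0,-0.17,0],[0,0,0]],
    [-1,[0,-0.17,0],[0,0,0]],
    [-1,[0,0,0],[0,0,0]],
    [-1,[0,0,0],[0,0,0]]
  ]
}}

```text
t: 16.95
ee_pos: [610.2, -138.2, 88.2]
orientation: [-2.952, -0.286, -0.85]
ft_force: [0.2, -0.5, 0.0]
width: 0.7
grasp_force: 0.0
```

```bash
python3 chk.py; python3 keys.py
```

```text
16.95 [ 610.2 -138.2   88.2] z axis in mixer [ 0.532  0.004 -0.847] force tool [0.1  0.53 0.03]
white [ 0.2 50.6 27.7]
blue [ 0.6 -0.5 28. ]
green [  0.2 102.3  27.7]
16.95 [ 610.22844587 -138.24156925   88.2218108 ] [-0.39  0.52  2.04  1.28  0.31 -0.2 ] tool axes in mixer frame
 [[ 0.847  0.003  0.532]
 [ 0.001 -1.     0.004]
 [ 0.532 -0.003 -0.847]]
red [243.6 232.1] [  51   49 1926] med [615.7 -84.4  66.4] mid [616.1 -83.3  64.7] n 1.3 tool-frame med [  1.6 -51.7  27. ]
blue [320.4 225.8] [  50   42 1272] med [ 629.3 -133.2   68.4] mid [ 627.4 -134.    66.7] n 1.1 tool-frame med [ 6.1 -1.2 27.3]
white [397.3 232.5] [  51   50 1930] med [ 635.  -184.3   66.1] mid [ 635.7 -185.2   64.7] n 1.1 tool-frame med [ 1.4 50.  26.8]
green [474.2 232.8] [  55   50 1985] med [ 644.7 -234.1   65.8] mid [ 645.5 -235.2   64.7] n 1.0 tool-frame med [  1.2 100.8  26.9]
```

White is back up (same height as the others) and blue is on the axis. Pressing blue.

Call:
{"fn": "jog_arm", "kwargs": {
  "commands": [
    [-1,[0.005,-0.005,0.1],[0,0,0]],
    [-1,[0,0,0.1],[0,0,0]],
    [-1,[0,0,0.05],[0,0,0]],
    [-1,[0,0,0.03],[0,0,0]],
    [-1,[0,0,0.02],[0,0,0]],
    [-1,[0,0,0.02],[0,0,0]],
    [-1,[0,0,0.01],[0,0,0]],
    [-1,[0,0,0.01],[0,0,0]],
    [-1,[0,0,0],[0,0,0]]
  ]
}}

```text
t: 17.9
ee_pos: [628.2, -134.6, 60.0]
orientation: [-2.953, -0.285, -0.851]
ft_force: [-3.7, -4.5, 3.0]
width: 0.5
grasp_force: 2.4
```

Call:
{"fn": "jog_arm", "kwargs": {
  "commands": [
    [-1,[0,0,0.004],[0,0,0]],
    [-1,[0,0,0.004],[0,0,0]],
    [-1,[0,0,0],[0,0,0]]
  ]
}}

```text
t: 18.2
ee_pos: [628.3, -134.6, 59.9]
orientation: [-2.953, -0.285, -0.851]
ft_force: [-8.5, -5.4, 9.6]
width: 0.3
grasp_force: 6.8
```

```bash
python3 chk.py
```

```text
18.2 [ 628.3 -134.6   59.9] z axis in mixer [ 0.532  0.003 -0.846] force tool [ -2.86   3.62 -13.14]
white [-0.3 50.7 -6. ]
blue [ 0.  -0.5 -5.8]
green [ -0.2 102.4  -6. ]
```

Blue is fully down (13 N at the stop). I'll retract, go halfway to green, then roll 10° so the gripper body clears the maul.

Call:
{"fn": "jog_arm", "kwargs": {
  "commands": [
    [-1,[0,0,-0.05],[0,0,0]],
    [-1,[0,0,-0.1],[0,0,0]],
    [-1,[0,0,-0.2],[0,0,0]],
    [-1,[0,0.17,-0.1],[0,0,0]],
    [-1,[0,0.17,0],[0,0,0]],
    [-1,[0,0.17,0],[0,0,0]],
    [-1,[0,0,0],[-0.11,0,0]],
    [-1,[0,0,0],[-0.11,0,0]],
    [-1,[0,0,0],[0,0,0]],
    [-1,[0,0,0],[0,0,0]]
  ]
}}

```text
t: 19.2
ee_pos: [616.0, -187.6, 97.5]
orientation: [2.91, 0.216, 0.863]
ft_force: [-0.1, -0.3, 0.4]
width: 0.5
grasp_force: 0.0
```

```bash
python3 chk.py; python3 keys.py | grep -A9 "tool axes"
```

```text
19.2 [ 616.  -187.6   97.5] z axis in mixer [ 0.528 -0.157 -0.835] force tool [ 0.05  0.35 -0.4 ]
white [-1.6 -5.  37.5]
blue [ -1.2 -55.5  29.5]
green [-1.7 46.  45.8]
19.2 [ 615.96553308 -187.6311886    97.52391146] [-0.39  0.51  2.05  1.45  0.16 -0.37] tool axes in mixer frame
 [[ 0.845 -0.082  0.528]
 [ 0.003 -0.988 -0.157]
 [ 0.534  0.135 -0.835]]
red [157.3 238.5] [  58   51 2228] med [615.6 -84.6  66.2] mid [616.2 -83.8  64.8] n 1.3 tool-frame med [  -0.2 -105.7   20.4]
blue [238.4 233.9] [  51   49 1926] med [ 625.3 -134.5   66.3] mid [ 626.  -134.3   64.3] n 1.3 tool-frame med [ -0.3 -55.5  28.2]
white [312.6 224.8] [  47   44 1282] med [ 637.9 -182.4   67.8] mid [ 636.5 -185.    66. ] n 1.1 tool-frame med [ 3.2 -6.8 36.6]
green [383.9 225.7] [  46   46 1578] med [ 644.7 -234.3   65.8] mid [ 645.7 -235.9   64.7] n 1.0 tool-frame med [-0.8 44.8 44.7]
```

Blue is back up too. Joint 5 is at 0.16, near its 0.11 limit, so I'll move on to green in small steps and watch it.

Call:
{"fn": "jog_arm", "kwargs": {
  "commands": [
    [-1,[-0.01,0.1,0.03],[0,0,0]],
    [-1,[-0.01,0.1,0.03],[0,0,0]],
    [-1,[0,0,0],[0,0,0]]
  ]
}}

```text
t: 19.55
ee_pos: [619.9, -211.4, 94.1]
orientation: [2.907, 0.209, 0.862]
ft_force: [-0.3, 0.2, 1.2]
width: 0.5
grasp_force: 0.0
```

```bash
python3 chk.py; python3 -c "
from h import *
print(get_obs()['qpos'])"
```

```text
19.55 [ 619.9 -211.4   94.1] z axis in mixer [ 0.527 -0.162 -0.834] force tool [ 0.44 -0.08 -1.14]
white [  0.7 -28.6  31. ]
blue [  1.1 -79.1  22.8]
green [ 0.9 22.4 39.6]
[-0.42984934  0.52930605  2.02237075  1.40423231  0.17854085 -0.35368825]
```

Call:
{"fn": "jog_arm", "kwargs": {
  "commands": [
    [-1,[0,0.1,0.05],[0,0,0]],
    [-1,[0,0.1,0.05],[0,0,0]],
    [-1,[0.01,0.1,0.05],[0,0,0]],
    [-1,[0,0,0],[0,0,0]],
    [-1,[0,0,0],[0,0,0]]
  ]
}}

```text
t: 20.05
ee_pos: [631.4, -239.8, 85.9]
orientation: [2.908, 0.211, 0.862]
ft_force: [0.3, 0.1, -0.0]
width: 0.7
grasp_force: 0.0
```

```bash
python3 chk.py; python3 - <<'E'
from h import *
o=get_obs();print(o["qpos"].round(3));Rt=R.from_rotvec(o["orientation"]).as_matrix()
for z in(130,150,170,190,210,226): print("maul handle",z,(Rt.T@(np.array([666,-344,z])-o["ee_pos"])).round())
for z in(100,132): print("jar axis",z,(Rt.T@(np.array([569,-414,z])-o["ee_pos"])).round())
E
python3 keys.py | grep -E "green|red|blue"
```

```text
20.05 [ 631.4 -239.8   85.9] z axis in mixer [ 0.527 -0.16  -0.835] force tool [ 0.27 -0.07  0.19]
white [  0.2 -56.5  16.3]
blue [   0.5 -107.     8.2]
green [ 0.2 -5.5 24.8]
[-0.471  0.565  1.974  1.328  0.205 -0.312]
maul handle 130 [ 35. 112. -12.]
maul handle 150 [ 46. 115. -29.]
maul handle 170 [ 57. 118. -45.]
maul handle 190 [ 67. 120. -62.]
maul handle 210 [ 78. 123. -79.]
maul handle 226 [ 87. 125. -92.]
jar axis 100 [-72. 167. -36.]
jar axis 132 [-55. 171. -63.]
red [ 50.9 250.7] [  73   57 3055] med [616.  -85.5  66.2] mid [616.2 -83.8  64.5] n 1.3 tool-frame med [   1.5 -156.3   -0.9]
blue [145.7 244.8] [  63   54 2568] med [ 625.6 -135.7   66.3] mid [ 626.  -135.    64.5] n 1.3 tool-frame med [   1.5 -105.8    7.2]
green [310.5 228.1] [  50   46 1275] med [ 648.8 -232.    68.5] mid [ 646.2 -236.    66. ] n 1.1 tool-frame med [ 6.4 -8.2 23.6]
```

Clear of the maul and jar (36 mm and more). Pressing green along the panel normal, which is (0, −0.16, 0.99) in tool axes.

Call:
{"fn": "jog_arm", "kwargs": {
  "commands": [
    [-1,[0,0.035,0.1],[0,0,0]],
    [-1,[0,-0.013,0.08],[0,0,0]],
    [-1,[0,-0.006,0.04],[0,0,0]],
    [-1,[0,-0.003,0.02],[0,0,0]],
    [-1,[0,-0.003,0.02],[0,0,0]],
    [-1,[0,-0.002,0.01],[0,0,0]],
    [-1,[0,-0.002,0.01],[0,0,0]],
    [-1,[0,0,0],[0,0,0]]
  ]
}}

```text
t: 20.9
ee_pos: [646.7, -241.3, 62.9]
orientation: [2.908, 0.212, 0.862]
ft_force: [-3.1, 1.9, 2.7]
width: 0.8
grasp_force: 1.6
```

```bash
python3 chk.py
```

```text
20.9 [ 646.7 -241.3   62.9] z axis in mixer [ 0.527 -0.16  -0.835] force tool [-0.87 -1.81 -4.03]
white [  0.  -56.5 -11.4]
blue [   0.4 -107.   -19.5]
green [ 0.1 -5.5 -2.9]
```

Call:
{"fn": "jog_arm", "kwargs": {
  "commands": [
    [-1,[0,-0.002,0.01],[0,0,0]],
    [-1,[0,-0.002,0.01],[0,0,0]],
    [-1,[0,0,0],[0,0,0]]
  ]
}}

```text
t: 21.2
ee_pos: [647.9, -241.2, 61.1]
orientation: [2.908, 0.212, 0.862]
ft_force: [-4.1, 2.0, 4.0]
width: 0.5
grasp_force: 2.2
```

Call:
{"fn": "jog_arm", "kwargs": {
  "commands": [
    [-1,[0,-0.001,0.005],[0,0,0]],
    [-1,[0,-0.001,0.005],[0,0,0]],
    [-1,[0,0,0],[0,0,0]]
  ]
}}

```text
t: 21.5
ee_pos: [648.3, -241.1, 60.4]
orientation: [2.908, 0.212, 0.862]
ft_force: [-6.7, 2.4, 6.3]
width: 0.5
grasp_force: 4.2
```

```bash
python3 chk.py
```

```text
21.5 [ 648.3 -241.1   60.4] z axis in mixer [ 0.527 -0.16  -0.835] force tool [-1.8  -2.23 -9.  ]
white [ -0.  -56.1 -14.3]
blue [   0.3 -106.7  -22.4]
green [ 0.  -5.2 -5.8]
```

Call:
{"fn": "jog_arm", "kwargs": {
  "commands": [
    [-1,[0,-0.001,0.005],[0,0,0]],
    [-1,[0,-0.001,0.005],[0,0,0]],
    [-1,[0,0,0],[0,0,0]]
  ]
}}

```text
t: 21.8
ee_pos: [648.5, -241.1, 60.2]
orientation: [2.907, 0.211, 0.862]
ft_force: [-12.2, 3.7, 14.5]
width: 0.6
grasp_force: 9.4
```

Green stalled at its stop, with force up to 19 N and hardly any travel. I'll retract clear along the approach line.

Call:
{"fn": "jog_arm", "kwargs": {
  "commands": [
    [-1,[0,0.01,-0.06],[0,0,0]],
    [-1,[0,0.01,-0.1],[0,0,0]],
    [-1,[0,0.02,-0.2],[0,0,0]],
    [-1,[0,0,-0.25],[0,0,0]],
    [-1,[0,0,-0.25],[0,0,0]],
    [-1,[0,0,-0.25],[0,0,0]],
    [-1,[0,0,-0.2],[0,0,0]],
    [-1,[0,0,-0.1],[0,0,0]],
    [-1,[0,0,0],[0,0,0]],
    [-1,[0,0,0],[0,0,0]]
  ]
}}

```text
t: 22.8
ee_pos: [572.7, -237.3, 178.0]
orientation: [2.907, 0.211, 0.863]
ft_force: [-0.8, 0.1, -0.2]
width: 0.7
grasp_force: 0.0
```

```bash
python3 keys.py; python3 - <<'E'
from h import *
import pickle
o,d=pickle.load(open("w6.pkl","rb"));s=get_image("side")
P=wcloud(o,d);m=(np.hypot(P[...,0]-651,P[...,1]-38)<40)&(P[...,2]>180)&(P[...,2]<196)
if m.any(): print("cap",P[m].min(0),P[m].max(0))
a=cv2.resize(d["image"],(480,300));b=cv2.resize(s["image"][130:330,290:450],(320,400),interpolation=cv2.INTER_CUBIC)
I=np.zeros((400,800,3),np.uint8);I[:300,:480]=a;I[:,480:]=b;cv2.imwrite("pics/w7.png",I);print(o["qpos"],o["ft_force"])
E
```

```text
22.8 [ 572.71988747 -237.32360768  177.95359669] [-0.52  0.34  2.06  0.85  0.3   0.14] tool axes in mixer frame
 [[ 0.845 -0.085  0.528]
 [ 0.001 -0.987 -0.161]
 [ 0.535  0.137 -0.834]]
red [145.  199.8] [  41   37 1153] med [615.3 -84.9  65.9] mid [616.1 -83.7  64.5] n 1.3 tool-frame med [ 1.000e-01 -1.611e+02  1.079e+02]
blue [203.5 197.4] [  38   36 1027] med [ 624.9 -135.1   65.9] mid [ 625.7 -134.6   64.6] n 1.2 tool-frame med [-1.000e-01 -1.106e+02  1.161e+02]
white [258.8 195.2] [ 35  35 928] med [ 634.4 -185.2   66.1] mid [ 635.7 -185.1   63.7] n 1.2 tool-frame med [ -0.2 -60.2 124.1]
green [311.3 193.1] [ 33  33 846] med [ 644.2 -235.5   65.7] mid [ 644.8 -235.6   64.4] n 1.1 tool-frame med [ -0.4  -9.7 132.8]
[-0.52454198  0.33514202  2.05778859  0.84719365  0.30421775  0.14068659] [-0.81251485  0.11064856 -0.1796253 ]
```

View pics/w7.png

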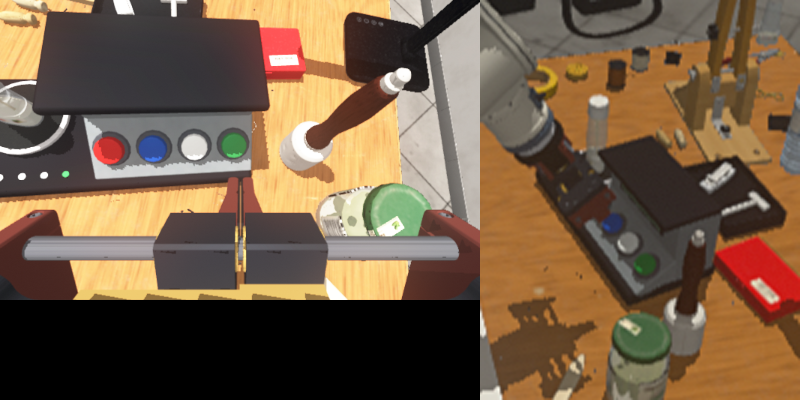

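The picture shows all four keys up, the bottle upright on the plate (side crop at (597,115)), the maul and jar in place, and the arm free of everything. Handing in.

```bash
python3 -c "
from workcell import close_job
print(close_job())"
```

```text
the job is handed in; nothing more can be done
None
```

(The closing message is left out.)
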